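# Load the grater insert into the slicer

### The job

Fit the flat steel grater insert into the slicer. It lies sunk in its wooden storage tray where its sides cannot be gripped: press on it lightly from above and slide it out over the tray's open end until it sticks out by about 45 mm, then pinch the part that sticks out by its two long sides, lift it off, lay it flat in the slicer's bed between the rails and push it gently home against the stop. Let go, do not press or push hard, do not drop it, and leave the other things where they stand.

Things in the scene. Friction and masses are not known exactly. Their poses are not given: they have to be found in the camera images.
- insert: Grater insert: flat steel plate 140 mm long (x), 60 wide (y), 4 thick (z), 0.1 to 0.17 kg, flat. Origin: centre of its underside. Plain gripping end at -x. Starts flat in the tray, x along the tray's. Slides easily (friction about 0.3, less than a finger pad's): 8 to 10 N of pressing is enough. It bends if pressed or pushed on the tray or slicer with over 22 N; contact is hard, so touch down at a few mm/s.
- insert_tab (a point): Middle of the insert's gripping end: 49 mm from its centre towards -x, 2 mm above its underside; axes as the insert's. A dark line crosses the plate 9 mm nearer its centre; the dark grater marks lie beyond that.
- tray: Wooden storage tray, fixed; origin: centre of its foot, on the worktop. Channel along x: floor 50 mm above the worktop, 64 mm wide, side walls 8 mm thick up to 60 mm (6 mm above the insert), closed by an equal wall at x = +75 mm, open at x = -75 mm, where floor and walls end, free air below. The insert starts with its centre within 3 mm of x = 0. Out means along -x.
- tray_edge (a point): Middle of the upper edge of the tray's channel floor at its open end (tray x = -75 mm, y = 0, 50 mm above the worktop); axes as the tray's.
- slicer: White plastic slicer on legs, fixed; origin: on the worktop below the centre of the insert when home. Bed 45 mm above the worktop, x = -20 to +70 mm. Side rails up to 54 mm, inner faces at y = +-33.5 mm, from the stop to x = -4 mm, then flaring out to x = -19 mm. Stop face at x = +70 mm, 58 mm high; behind it a handle to x = +118 mm. Home is along +x.
- slicer_stop (a point): Foot of the stop's face, mid-bed (slicer x = +70 mm, y = 0, 45 mm above the worktop); axes as the slicer's. When home, the insert lies flat on the bed, x and y axes along the slicer's, its +x end touching the stop; its gripping end sticks out 50 mm at the open -x end, free air below it.
- jar: Bystander: preserve jar with a screw lid, 84 mm wide, 124 mm tall, at the back. Origin: centre of its underside.
- bottle: Bystander: tall bottle, 76 x 88 x 257 mm, at the back. Origin: centre of its underside.
- canister: Bystander: round canister with a wooden lid, 92 mm wide, 125 mm tall, at the back right. Origin: centre of its underside.
- mug: Bystander: white mug, 80 x 111 x 102 mm, at the left. Origin: centre of its underside.
- tea_box: Bystander: small carton, 68 x 122 x 82 mm, at the right. Origin: centre of its underside.
- shaker: Bystander: salt shaker, 44 mm wide, 90 mm tall, between tray and slicer. Origin: centre of its underside.
- tin: Bystander: flat tin, 63 x 105 x 26 mm, between tray and slicer. Origin: centre of its underside.
There are look-alikes about, which are no part of the job. Leave any blue or turquoise look-alike of the slicer alone.

How it is judged:
On the way, in this order (a step that is already met when the one before it is completed fails the run):
1. the insert, lying flat on the tray's floor, sticks out 35 to 65 mm over its open end (x of insert in the frame of tray between -0.07 and -0.04 m and z of insert in the frame of tray between 0.047 and 0.053 m and angle between insert's own z axis and vertical below 0.06 rad), for 0.2 s.
2. the insert is held by the fingers, lifted clear of the tray (height (world z) of insert above 0.07 m and contact force between the fingers and insert above 2 N and contact force between insert and tray below 0.1 N), for 0.2 s.
At the end, for the whole second after the job is handed in: The insert lies flat on the slicer's bed between the rails, pushed home: its end within 4 mm of the stop, centred within 6 mm, lying true within 0.1 rad (about 6 degrees), level within 0.05 rad, its right side up, released and at rest (x of insert in the frame of slicer between -0.004 and 0.004 m and y of insert in the frame of slicer between -0.006 and 0.006 m and z of insert in the frame of slicer between 0.042 and 0.048 m and angle between insert's own z axis and vertical below 0.05 rad and angle between the x axis of insert and the x axis of slicer, either way round below 0.1 rad and linear speed of insert below 0.01 m/s); the robot touches nothing.
It fails at once if the insert is pressed or pushed against the tray with more than 22 N (contact force between insert and tray above 22 N).
It fails at once if the insert is pressed or pushed against the slicer with more than 22 N (contact force between insert and slicer above 22 N).
It fails at once if the insert falls or touches down below the height of the slicer's bed (height (world z) of insert below 0.03 m).
It fails at once if a bystander is moved by more than 30 mm (distance of any of jar, bottle, canister, mug, tea_box, shaker, tin from where it was at the start of the episode above 0.03 m).
It also fails if it takes over 64 s, if anything falls off the work surface, if the arm or the gripper's body presses on something with over 40 N, if the wrist force passes 120 N, or if a joint passes its speed limit or range.

### The arm

A 6-joint arm with a two-finger parallel gripper is mounted at the origin on a cart in front of the work surface, level with it; the furniture and walls round the work are solid. World frame = base frame: x ahead of the robot, y to its left, z up, the work surface at z = 0. Lengths are in m, angles in rad, forces in N, time in s.
With the tool pointing down it reaches from about 0.35 to 0.875 m from the base axis. Payload 4.2 kg.
Tool frame: the origin (TCP) lies on the centre line of the jaws, within the pads' length; the fingertips stand 19 mm ahead of it and the grasp point (between the pads) is the TCP; z points along the fingers, x is the direction in which the jaws open and shut, and the axes are right-handed (so a half turn about z gives the same grasp; the last joint's range is limited). The gripper opens to 85 mm and grips with 20 to 120 N. Pads are 22 mm wide; open, the fingers measure 114 mm over their backs; the gripper's body (76 mm by 85 mm) begins 54 mm behind the grasp point. The pads swing forward as they close: fully open they stand 13 mm farther back than shut.
Start: joints at [-0.886, 0.385, 0.008, 0, -1.194, -0.259], TCP at [0.258, -0.569, 0.25] pointing down, gripper open.
Joint ranges: [-3.14, 3.14], [-1.21, 2.06], [-1.07, 1.41], [-3.16, 2.05], [-2.99, -0.16], [-3.1, 3.1]. Speed limits (rad/s): [2.79, 2.79, 3.14, 3.14, 3.14, 3.14].

### API

Orientations are given as a unit quaternion [x, y, z, w].
In Python, from plant import ctrl gives the robot as it stands.
- The arm moves only by the tool send_rows, never from a script. Its argument "targets" is a list of rows, each a list of 7 numbers: the shift along the tool's x, y, z in cm, then the turn, a rotation vector about the tool's x, y, z in degrees, then the closure, from 0 (fully open) to 1 (shut). In form: [[dx, dy, dz, rx, ry, rz, gripper], ...]. A call has 1 to 12 rows; each row shifts and turns the commanded pose from where the row before left it, along the tool's axes as they then stand; what a row does not reach is not made up. A row lasts 1/12 s, in which the tool goes at most 41.7 mm and 7.16 degrees, less where a joint would pass 70% of its speed; a pose out of reach is approached as far as the arm can. A call with a gripper value outside its range is refused whole. The fingers move at their own pace and stop on an object; the grip force is fixed at half the most. Time passes only in rows, so rows that do not move let the fingers close. It gives the time, the measured TCP pose, the force and the opening at its end, in the units of the state.
- ctrl.observe(): the state, without advancing time (a new reading comes with each control period).
- ctrl.snapshot(name): name is "side" or "top" or "wrist"; returns the picture (420x560x3 uint8, red, green, blue); there is no depth.
- ctrl.calibration(name): a dict with "fx", "fy", "cx", "cy" (pixels), "pose" (4x4, takes a point from camera to world coordinates). Camera axes: x right, y down, z forward; pixel columns grow to the right and rows downward; lengths in m; the calibration is good to about 2 mm. The wrist camera is an equidistant fisheye: a pixel r from the principal point sees the ray r / f radians off the axis. A picture is of the moment at which its call begins: read the wrist's pose just before it. calibration takes no time and is no camera call; for the wrist camera it gives the pose at the moment of the call.
- ctrl.close_job(): hands the job in, once; it reports no verdict.
The state is a dict: "time_s": time; "joint_positions": joint angles; "qd": joint speeds; "joint_efforts": joint torques, N m; "position": TCP position; "tcp_rot": TCP orientation; "contact_force": force on the tool from outside, world axes, zero at the start; "torque": the same for the moment, N m; "width": opening from 0.0 (shut) to 1.0 (fully open).
Only numpy, scipy, OpenCV 4.12 (cv2) and the standard library are available. Lean on these libraries where they do the work, as an engineer would, in place of code of your own. Each camera call takes 0.05 s, during which the arm holds its last target. There are 200 camera calls.

## Working session

There is one attempt and no reset: what is moved stays moved. The work goes in short steps, Python scripts to look and compute and a tool call to move; the robot and the scene stay as the last step left them, time stands still between calls to the robot, and variables do not carry over. Pictures are saved under pics/ and viewed, about 8 in all and at most 12, crops included, and the job is handed in when it is done.

Besides the shell and the picture viewer there is one more tool, called after "Emit:" by a JSON object that holds its "op" and its "data", one argument or row to a line. send_rows: Moves the arm, as the interface text tells. Its arguments: {"type":"object","properties":{"targets":{"type":"array"}},"required":["targets"]}

```bash
ls; mkdir -p pics; cat > h.py <<'E'
import numpy as np, cv2
from plant import ctrl
from scipy.spatial.transform import Rotation as R
def shot(n,f):
    c=ctrl.calibration(n); p=ctrl.snapshot(n); cv2.imwrite('pics/'+f+'.png',p[:,:,::-1]); np.savez('pics/'+f+'.npz',pose=np.array(c['pose']),k=[c['fx'],c['fy'],c['cx'],c['cy']],fish=(n=='wrist')); return p
def unproj(f,uv,z):
    d=np.load('pics/'+f+'.npz'); fx,fy,cx,cy=d['k']; P=d['pose']
    out=[]
    for u,v in uv:
        a,b=(u-cx)/fx,(v-cy)/fy
        if d['fish']:
            r=np.hypot(a,b); s=np.sin(r)/max(r,1e-9); ray=np.array([a*s,b*s,np.cos(r)])
        else: ray=np.array([a,b,1.])
        w=P[:3,:3]@ray; t=(z-P[2,3])/w[2]; out.append(P[:3,3]+t*w)
    return np.array(out)
def proj(f,X):
    d=np.load('pics/'+f+'.npz'); fx,fy,cx,cy=d['k']; P=d['pose']
    c=(np.atleast_2d(X)-P[:3,3])@P[:3,:3]
    if d['fish']:
        th=np.arctan2(np.hypot(c[:,0],c[:,1]),c[:,2]); s=th/np.hypot(c[:,0],c[:,1]); a,b=c[:,0]*s,c[:,1]*s
    else: a,b=c[:,0]/c[:,2],c[:,1]/c[:,2]
    return np.c_[fx*a+cx,fy*b+cy]
E
python3 - <<'E'
from h import *
np.set_printoptions(precision=4,suppress=True)
for n in ['top','side','wrist']:
    shot(n,n+'0'); d=np.load('pics/'+n+'0.npz'); print(n,d['k'],d['pose'])
t=cv2.imread('pics/top0.png'); cv2.imwrite('pics/top0b.png',cv2.resize(t,(800,600)))
print(ctrl.observe())
E
```

```text
pics
top [455.6291 455.6291 285.3044 211.2048] [[-0.0272 -0.9971  0.0716  0.4509]
 [-0.9996  0.0269 -0.0049  0.0104]
 [ 0.0029 -0.0717 -0.9974  1.1643]
 [ 0.      0.      0.      1.    ]]
side [379.6621 379.6621 286.6876 210.2302] [[-0.9348 -0.1702  0.3117  0.209 ]
 [-0.3547  0.4032 -0.8436  0.8739]
 [ 0.0179 -0.8992 -0.4373  0.5067]
 [ 0.      0.      0.      1.    ]]
wrist [325.1923 325.1923 275.4472 204.306 ] [[-0.4127  0.8631  0.2912  0.1833]
 [ 0.9109  0.3908  0.1325 -0.6023]
 [ 0.0006  0.3199 -0.9474  0.3725]
 [ 0.      0.      0.      1.    ]]
{'time_s': 0.15, 'joint_positions': array([-0.8864,  0.3854,  0.007 , -0.0004, -1.194 , -0.2586]), 'qd': array([-0.0004, -0.001 ,  0.0039,  0.0013,  0.0009, -0.0002]), 'joint_efforts': array([ -0.0003, -39.2678,  18.8583,   4.1887,  -0.0034,  -0.    ]), 'position': array([ 0.258 , -0.5688,  0.2495]), 'tcp_rot': array([ 0.5418,  0.8405,  0.0004, -0.0007]), 'contact_force': array([ 0.1294, -0.0442, -0.217 ]), 'torque': array([0.0078, 0.0283, 0.0037]), 'width': 1.0004843230400104}
```

View pics/top0b.png

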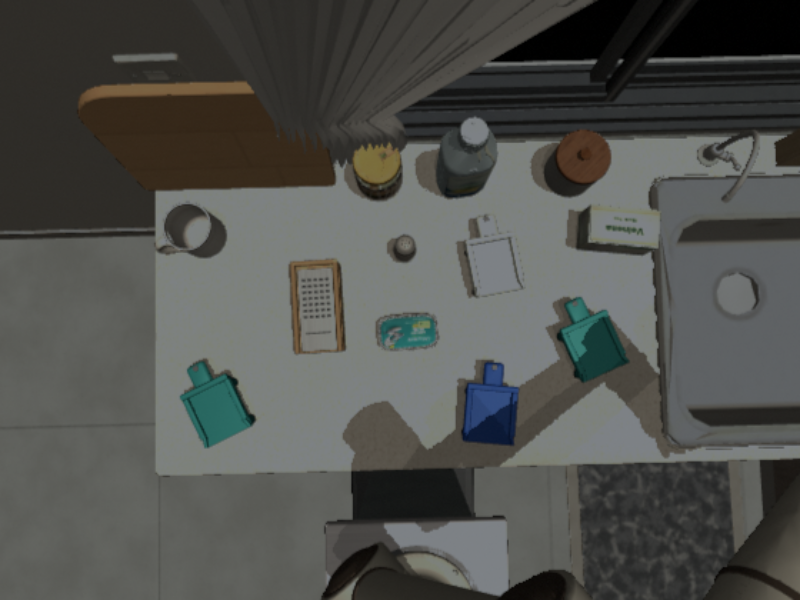

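The insert lies in the tray at about (318,306) with the open end towards the robot. The white slicer is at (493,262) with its handle pointing away. Next I'll zoom in on both.

```bash
python3 - <<'E'
import cv2,numpy as np
t=cv2.imread('pics/top0.png')
a=t[170:260,190:250]; b=t[140:230,315:375]
r=lambda x:cv2.convertScaleAbs(cv2.resize(x,None,fx=6.5,fy=6.5,interpolation=cv2.INTER_CUBIC),alpha=1.7)
cv2.imwrite('pics/crop0.png',np.hstack([r(a),r(b)]))
E
```

```text
(no output)
```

View pics/crop0.png

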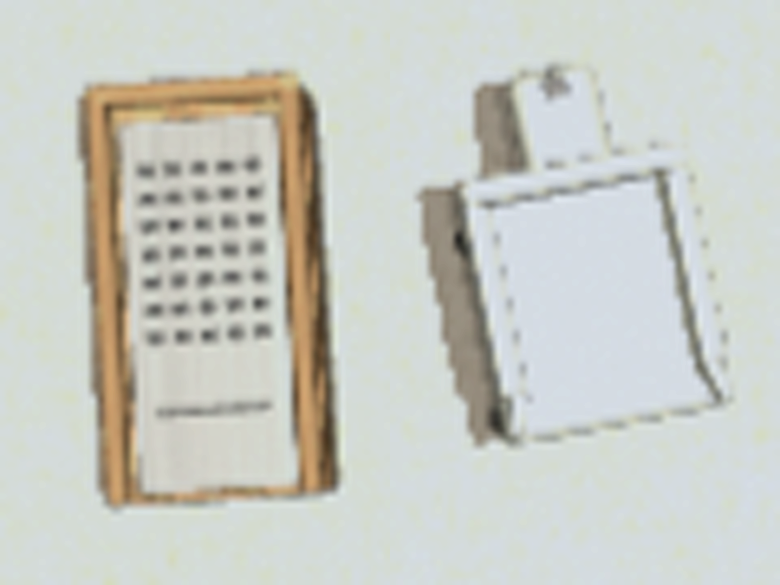

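```bash
python3 - <<'E'
from h import *
np.set_printoptions(precision=4,suppress=True)
def L(p,o,off): return [((x-off)/6.5+o[0]-.4,y/6.5+o[1]-.4) for x,y in p]
a=unproj('top0',L([(120,120),(268,112),(297,490),(140,493)],(190,170),0),.054)
print('ins',a,a.mean(0)); f=(a[0]+a[1]-a[2]-a[3])/2; print(np.degrees(np.arctan2(f[1],f[0])),np.hypot(*f[:2]))
a=unproj('top0',L([(86,88),(298,77),(322,493),(105,503)],(190,170),0),.060)
print('tray',a,a.mean(0)); f=(a[0]+a[1]-a[2]-a[3])/2; print(np.degrees(np.arctan2(f[1],f[0])),np.hypot(*f[:2]))
s=unproj('top0',L([(485,203),(660,172)],(315,140),390),.045); e=unproj('top0',L([(515,440),(722,402)],(315,140),390),.045)
print('slicer',s,e)
f=s.mean(0)-e.mean(0);print(np.degrees(np.arctan2(f[1],f[0])),np.hypot(*f[:2]))
for p in (s,e):
  g=p[0]-p[1]; print(np.degrees(np.arctan2(-g[0],g[1])),np.hypot(*g[:2]))
E
```

```text
ins [[0.5925 0.1927 0.054 ]
 [0.594  0.1369 0.054 ]
 [0.4515 0.1287 0.054 ]
 [0.452  0.1874 0.054 ]] [0.5225 0.1614 0.054 ]
2.7397106668824396 0.14161863991403031
tray [[0.6041 0.2043 0.06  ]
 [0.6062 0.1247 0.06  ]
 [0.4502 0.1188 0.06  ]
 [0.4487 0.1995 0.06  ]] [0.5273 0.1618 0.06  ]
1.975714659806811 0.1558177419125018
slicer [[ 0.6286 -0.1066  0.045 ]
 [ 0.6387 -0.1738  0.045 ]] [[ 0.5376 -0.1149  0.045 ]
 [ 0.5499 -0.194   0.045 ]]
8.995725798046635 0.09097186770355116
8.586834166067268 0.06798234830436377
8.872108950750704 0.0800570005526652
```

Estimates: tray yaw is about 2.2° with its open edge at about (0.450, 0.159). The slicer yaw is about 9° with its stop at about (0.634, -0.140). I'll turn the jaws across the tray, move above it and look from near.

Emit:
{"op": "send_rows", "data": {
  "targets": [
    [0,0,0,0,0,5.5,1],
    [0,0,0,0,0,5.5,1],
    [0,0,0,0,0,5.5,1],
    [0,0,0,0,0,5.7,1],
    [3.6,1.1,0,0,0,0,1],
    [3.6,1.1,0,0,0,0,1],
    [3.6,1.1,0,0,0,0,1],
    [3.6,1.1,0,0,0,0,1],
    [3.6,1.1,0,0,0,0,1],
    [3.6,1.1,0,0,0,0,1],
    [3.6,1.1,0,0,0,0,1],
    [3.6,1.1,0,0,0,0,1]
  ]
}}

```text
time_s: 1.15
position: [0.3349, -0.2763, 0.2502]
tcp_rot: [0.694, 0.72, 0.0, -0.0]
contact_force: [1.5, 0.5, 0.5]
width: 0.001
```

Emit:
{"op": "send_rows", "data": {
  "targets": [
    [3.6,1.1,0,0,0,0,1],
    [3.6,1.1,0,0,0,0,1],
    [3.6,1.1,0,0,0,0,1],
    [3.6,1.1,0,0,0,0,1],
    [3.6,1.1,0,0,0,0,1],
    [3.6,1.1,0,0,0,0,1],
    [3.6,1.1,0,0,0,0,1],
    [3.6,1.1,0,0,0,0,1],
    [3.6,1.1,0,0,0,0,1],
    [3.6,1.1,0,0,0,0,1],
    [3.6,1.1,0,0,0,0,1],
    [3.6,1.1,0,0,0,0,1]
  ]
}}

```text
time_s: 2.15
position: [0.4502, 0.1606, 0.2503]
tcp_rot: [0.693, 0.721, -0.0, -0.0]
contact_force: [0.4, -0.7, 0.2]
width: 0.002
```

```bash
python3 - <<'E'
from h import *
np.set_printoptions(precision=4,suppress=True)
p=shot('wrist','w1')
o=ctrl.observe(); print({k:o[k] for k in ['time_s','position','tcp_rot','contact_force','width']}); print(np.load('pics/w1.npz')['pose'])
cv2.imwrite('pics/w1b.png',cv2.convertScaleAbs(cv2.resize(p[:,:,::-1],(800,600),interpolation=cv2.INTER_CUBIC),alpha=1.5))
for q in ((.045,.050),(.054,)): pass
E
```

```text
{'time_s': 2.2, 'position': array([0.4531, 0.1657, 0.2502]), 'tcp_rot': array([0.6919, 0.7219, 0.0018, 0.0005]), 'contact_force': array([2.9971, 4.585 , 1.1553]), 'width': -0.003465711786259177}
[[-0.0387  0.9465  0.3203  0.3682]
 [ 0.9993  0.0371  0.0111  0.1581]
 [-0.0014  0.3204 -0.9473  0.3734]
 [ 0.      0.      0.      1.    ]]
```

View pics/w1b.png

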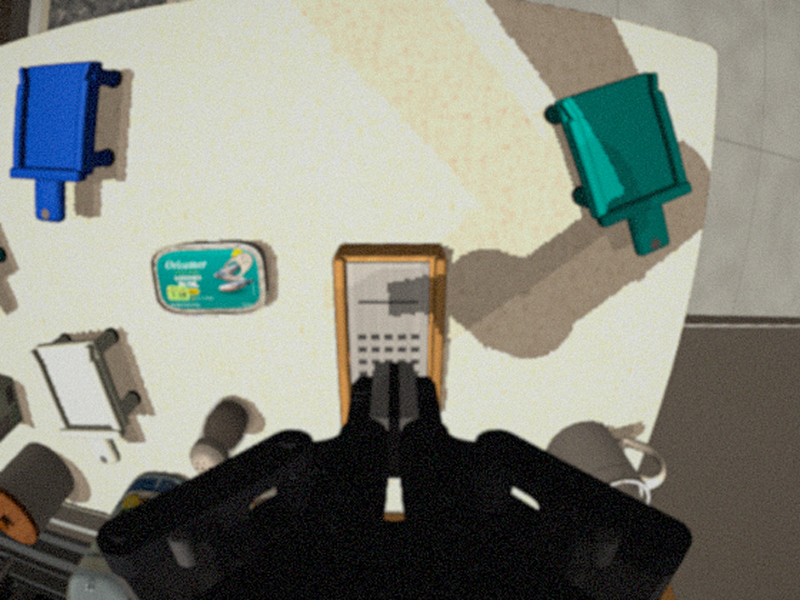

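The wrist view shows the tray's open edge at about row 259 and the insert's end at about row 262, columns 347–433. The dark line is at row 302, columns 358–418.

```bash
python3 - <<'E'
from h import *
np.set_printoptions(precision=4,suppress=True)
S=lambda p:[(x*.7-.15,y*.7-.15) for x,y in p]
print('ins end',unproj('w1',S([(347,262),(433,262)]),.054))
print('line',unproj('w1',S([(358,302),(418,301)]),.054))
print('wall top',unproj('w1',S([(334,258),(446,258)]),.060))
print('edge',unproj('w1',S([(345,259),(435,259)]),.050))
o=ctrl.observe();print(o['position'],o['contact_force'])
# slicer open corners from wrist
print('slicer',unproj('w1',S([(36,348),(92,340)]),.045))
E
```

```text
ins end [[0.4548 0.1276 0.054 ]
 [0.4525 0.189  0.054 ]]
line [[0.4849 0.136  0.054 ]
 [0.4824 0.1799 0.054 ]]
wall top [[0.4506 0.119  0.06  ]
 [0.4476 0.1973 0.06  ]]
edge [[0.4537 0.1258 0.05  ]
 [0.4512 0.1906 0.05  ]]
[0.4531 0.1657 0.2502] [2.9971 4.585  1.1553]
slicer [[ 0.5522 -0.1929  0.045 ]
 [ 0.5363 -0.1121  0.045 ]]
```

Emit:
{"op": "send_rows", "data": {
  "targets": [
    [-0.1,1.7,2.0,0,0,0,1],
    [-0.2,1.7,2.0,0,0,0,1],
    [-0.2,1.7,2.0,0,0,0,1],
    [-0.2,1.7,2.0,0,0,0,1],
    [-0.2,1.7,2.0,0,0,0,1],
    [0,0,2.5,0,0,0,1],
    [0,0,2.0,0,0,0,1],
    [0,0,1.2,0,0,0,1],
    [0,0,0.5,0,0,0,1],
    [0,0,0.3,0,0,0,1],
    [0,0,0,0,0,0,1],
    [0,0,0,0,0,0,1]
  ]
}}

```text
time_s: 3.2
position: [0.5362, 0.1533, 0.0862]
tcp_rot: [0.693, 0.721, 0.001, 0.0]
contact_force: [0.0, -0.5, -0.1]
width: 0.001
```

```bash
python3 - <<'E'
from h import *
o=ctrl.observe();print(o['position'],o['contact_force'],o['tcp_rot'])
E
```

```text
[0.53622802 0.15332724 0.08617733] [ 0.0357795  -0.50084839 -0.12874755] [6.93278240e-01 7.20669550e-01 7.65999164e-04 3.08439032e-04]
```

Emit:
{"op": "send_rows", "data": {
  "targets": [
    [0.2,0,0.2,0,0,0,1],
    [0.2,0,0.2,0,0,0,1],
    [0.2,0,0.2,0,0,0,1],
    [0.1,0,0.05,0,0,0,1],
    [0,0,0.03,0,0,0,1],
    [0,0,0.03,0,0,0,1],
    [0,0,0,0,0,0,1],
    [0,0,0,0,0,0,1]
  ]
}}

```text
time_s: 3.87
position: [0.5354, 0.16, 0.0782]
tcp_rot: [0.693, 0.721, 0.0, 0.0]
contact_force: [0.3, -1.0, -1.3]
width: -0.006
```

Emit:
{"op": "send_rows", "data": {
  "targets": [
    [0,0,0.03,0,0,0,1],
    [0,0,0.03,0,0,0,1],
    [0,0,0.03,0,0,0,1],
    [0,0,0.03,0,0,0,1],
    [0,0,0.03,0,0,0,1],
    [0,0,0.03,0,0,0,1],
    [0,0,0.03,0,0,0,1],
    [0,0,0.03,0,0,0,1]
  ]
}}

```text
time_s: 4.53
position: [0.5354, 0.16, 0.0758]
tcp_rot: [0.693, 0.721, -0.0, -0.0]
contact_force: [0.2, 1.6, -1.0]
width: -0.002
```

Emit:
{"op": "send_rows", "data": {
  "targets": [
    [0,0,0.03,0,0,0,1],
    [0,0,0.03,0,0,0,1],
    [0,0,0.03,0,0,0,1],
    [0,0,0.03,0,0,0,1],
    [0,0,0.03,0,0,0,1]
  ]
}}

```text
time_s: 4.95
position: [0.5354, 0.16, 0.0743]
tcp_rot: [0.693, 0.721, -0.0, -0.0]
contact_force: [-0.2, 0.0, -0.5]
width: -0.004
```

Emit:
{"op": "send_rows", "data": {
  "targets": [
    [0,0,0.03,0,0,0,1],
    [0,0,0.03,0,0,0,1]
  ]
}}

```text
time_s: 5.12
position: [0.5354, 0.16, 0.0737]
tcp_rot: [0.693, 0.721, 0.0, -0.0]
contact_force: [0.6, -0.5, 0.4]
width: -0.002
```

Emit:
{"op": "send_rows", "data": {
  "targets": [
    [0,0,0.03,0,0,0,1],
    [0,0,0.03,0,0,0,1]
  ]
}}

```text
time_s: 5.28
position: [0.5354, 0.16, 0.0731]
tcp_rot: [0.693, 0.721, -0.0, 0.0]
contact_force: [-1.0, 0.1, 3.2]
width: -0.001
```

Emit:
{"op": "send_rows", "data": {
  "targets": [
    [0,0,0.02,0,0,0,1],
    [0,0,0,0,0,0,1]
  ]
}}

```text
time_s: 5.45
position: [0.5354, 0.16, 0.0731]
tcp_rot: [0.693, 0.721, -0.0, 0.0]
contact_force: [-1.4, -0.0, 2.4]
width: 0.001
```

Emit:
{"op": "send_rows", "data": {
  "targets": [
    [0,0,0.01,0,0,0,1],
    [0,0,0,0,0,0,1]
  ]
}}

```text
time_s: 5.62
position: [0.5354, 0.16, 0.0731]
tcp_rot: [0.693, 0.721, 0.0, 0.0]
contact_force: [-2.2, -1.1, 3.3]
width: -0.0
```

Emit:
{"op": "send_rows", "data": {
  "targets": [
    [0,0,0.03,0,0,0,1],
    [0,0,0,0,0,0,1]
  ]
}}

```text
time_s: 5.78
position: [0.5355, 0.16, 0.0731]
tcp_rot: [0.693, 0.721, 0.0, 0.0]
contact_force: [-1.8, -1.0, 5.6]
width: 0.0
```

Emit:
{"op": "send_rows", "data": {
  "targets": [
    [0,0,0.02,0,0,0,1],
    [0,0,0,0,0,0,1]
  ]
}}

```text
time_s: 5.95
position: [0.5356, 0.16, 0.0731]
tcp_rot: [0.693, 0.721, 0.0, 0.0]
contact_force: [-2.5, 0.3, 6.6]
width: -0.002
```

Emit:
{"op": "send_rows", "data": {
  "targets": [
    [0,0,0.03,0,0,0,1],
    [0,0,0,0,0,0,1]
  ]
}}

```text
time_s: 6.12
position: [0.5357, 0.16, 0.0731]
tcp_rot: [0.693, 0.721, 0.0, 0.0]
contact_force: [-1.4, 0.5, 8.7]
width: 0.001
```

Emit:
{"op": "send_rows", "data": {
  "targets": [
    [0,-0.1,0,0,0,0,1],
    [0,-0.15,0,0,0,0,1],
    [0,-0.15,0,0,0,0,1],
    [0,-0.15,0,0,0,0,1]
  ]
}}

```text
time_s: 6.45
position: [0.5316, 0.1606, 0.0731]
tcp_rot: [0.693, 0.721, 0.002, 0.001]
contact_force: [0.4, -0.3, 5.5]
width: 0.002
```

Emit:
{"op": "send_rows", "data": {
  "targets": [
    [0,-0.1,0.02,0,0,0,1],
    [0,-0.15,0.02,0,0,0,1],
    [0,-0.15,0,0,0,0,1],
    [0,-0.15,0,0,0,0,1]
  ]
}}

```text
time_s: 6.78
position: [0.5267, 0.1607, 0.0731]
tcp_rot: [0.693, 0.721, 0.003, 0.001]
contact_force: [2.2, -0.1, 6.9]
width: 0.005
```

```bash
python3 - <<'E'
from h import *
p=shot('wrist','w2');o=ctrl.observe();print(o['position'],o['contact_force'])
cv2.imwrite('pics/w2b.png',cv2.convertScaleAbs(cv2.resize(p[130:330,180:380,::-1],(600,600),interpolation=cv2.INTER_CUBIC),alpha=1.5))
E
```

```text
[0.52636501 0.16067909 0.07309815] [1.54051517 0.06388348 6.37985441]
```

View pics/w2b.png

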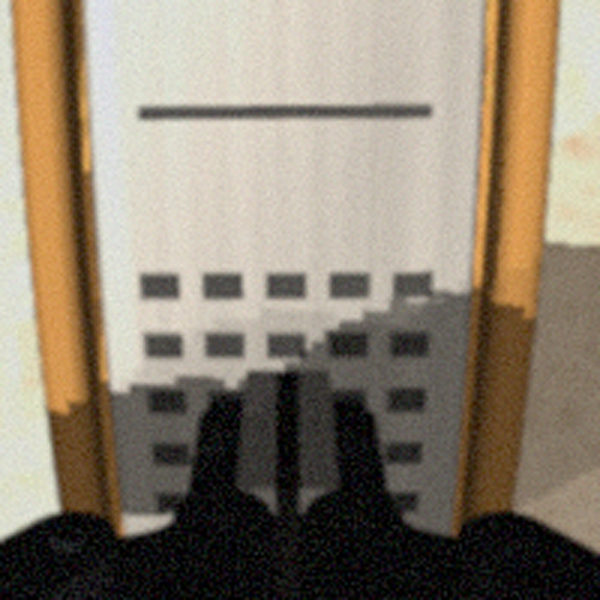

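The insert's dark line is at crop row 112, which is image pixel (275,167). I'll check whether the insert moved with the fingers.

```bash
python3 - <<'E'
from h import *
print(unproj('w2',[(226.5,167.5),(323.5,166.7),(275,167.2)],.054))
E
```

```text
[[0.47614558 0.13723398 0.054     ]
 [0.4740844  0.1807181  0.054     ]
 [0.47528712 0.15899153 0.054     ]]
```

Emit:
{"op": "send_rows", "data": {
  "targets": [
    [0,-0.15,0.01,0,0,0,1],
    [0,-0.2,0.01,0,0,0,1],
    [0,-0.2,0,0,0,0,1],
    [0,-0.2,0,0,0,0,1],
    [0,-0.2,0,0,0,0,1]
  ]
}}

```text
time_s: 7.25
position: [0.5174, 0.1605, 0.0731]
tcp_rot: [0.693, 0.721, 0.003, 0.001]
contact_force: [2.4, -0.4, 6.9]
width: 0.005
```

It moved with the fingers (about 8.5 mm against 9 mm), so I'll continue sliding.

Emit:
{"op": "send_rows", "data": {
  "targets": [
    [0,-0.2,0,0,0,0,1],
    [0,-0.25,0,0,0,0,1],
    [0,-0.25,0,0,0,0,1],
    [0,-0.25,0,0,0,0,1],
    [0,-0.25,0,0,0,0,1],
    [0,-0.2,0,0,0,0,1]
  ]
}}

```text
time_s: 7.75
position: [0.5033, 0.16, 0.0731]
tcp_rot: [0.693, 0.721, 0.003, 0.001]
contact_force: [2.6, -0.2, 6.8]
width: 0.001
```

Emit:
{"op": "send_rows", "data": {
  "targets": [
    [0,-0.2,0,0,0,0,1],
    [0,-0.25,0,0,0,0,1],
    [0,-0.25,0,0,0,0,1],
    [0,-0.25,0,0,0,0,1],
    [0,-0.25,0,0,0,0,1],
    [0,-0.25,0,0,0,0,1],
    [0,-0.2,0,0,0,0,1]
  ]
}}

```text
time_s: 8.33
position: [0.4869, 0.1595, 0.0731]
tcp_rot: [0.693, 0.721, 0.003, 0.001]
contact_force: [2.6, 0.2, 7.5]
width: 0.004
```

```bash
python3 - <<'E'
from h import *
p=shot('wrist','w3');o=ctrl.observe();print(o['position'],o['contact_force'])
cv2.imwrite('pics/w3b.png',cv2.convertScaleAbs(cv2.resize(p[30:330,150:400,::-1],(500,600),interpolation=cv2.INTER_CUBIC),alpha=1.5))
E
```

```text
[0.48656782 0.1594375  0.07309904] [1.30137993 0.65775226 8.54055357]
```

View pics/w3b.png

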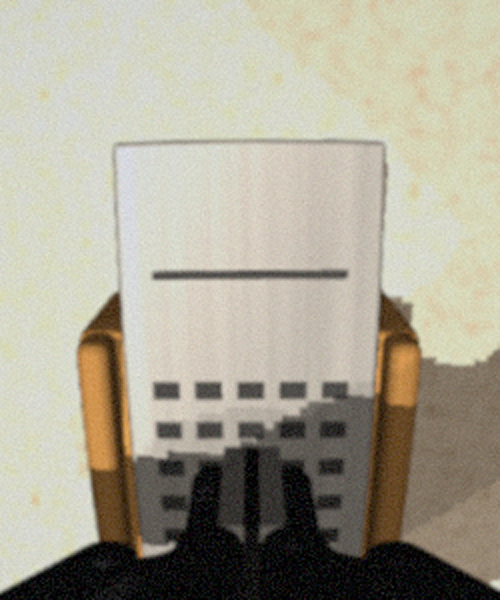

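The insert sticks out: its end is at crop row 143, its dark line at 274, and the tray's wall tops end at about row 340.

```bash
python3 - <<'E'
from h import *
S=lambda p:[(x/2+150-.25,y/2+30-.25) for x,y in p]
print('end',unproj('w3',S([(115,144),(385,143)]),.054))
print('line',unproj('w3',S([(152,275),(348,273)]),.054))
print('walls',unproj('w3',S([(80,342),(418,340)]),.06))
E
```

```text
end [[0.40703442 0.12719091 0.054     ]
 [0.40452664 0.18579565 0.054     ]]
line [[0.43628216 0.13568625 0.054     ]
 [0.43410853 0.17959215 0.054     ]]
walls [[0.45073193 0.11996159 0.06      ]
 [0.44729653 0.1958969  0.06      ]]
```

It sticks out by about 44 mm, so I'll lift off gently, open the jaws and go above the tab.

Emit:
{"op": "send_rows", "data": {
  "targets": [
    [0,0,-0.05,0,0,0,1],
    [0,0,-0.05,0,0,0,1],
    [0,0,-0.05,0,0,0,1],
    [0,0,-0.1,0,0,0,1],
    [0,0,-0.5,0,0,0,1],
    [0,0,-1.5,0,0,0,0],
    [0,0,-2.0,0,0,0,0],
    [0,-1.0,-2.0,0,0,0,0],
    [0,-1.5,0,0,0,0,0],
    [0,-1.5,0,0,0,0,0],
    [0,-1.5,0,0,0,0,0],
    [0,-0.5,0,0,0,0,0]
  ]
}}

```text
time_s: 9.38
position: [0.4219, 0.1545, 0.1334]
tcp_rot: [0.694, 0.72, -0.002, -0.001]
contact_force: [0.1, -0.8, -0.2]
width: 0.977
```

```bash
python3 - <<'E'
from h import *
p=shot('wrist','w4');o=ctrl.observe();print(o['position'],o['tcp_rot'],o['contact_force'],o['width'])
cv2.imwrite('pics/w4b.png',cv2.convertScaleAbs(p[:,:,::-1],alpha=1.5))
E
```

```text
[0.42218969 0.15474403 0.13359386] [ 6.93327417e-01  7.20621428e-01 -1.28033579e-03 -4.59830096e-04] [-0.04203196 -0.37781945  0.43465202] 0.993438870489645
```

View pics/w4b.png

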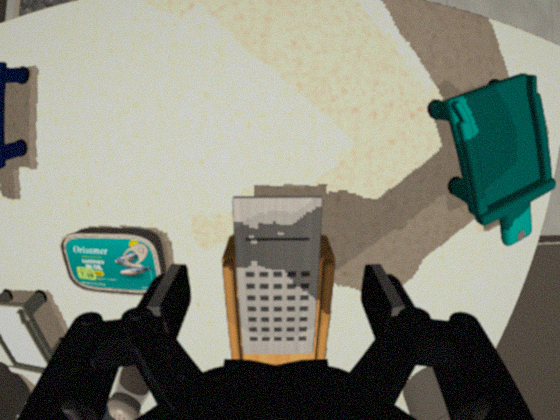

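The insert sits straight: its end is at row 197 (columns 233–322) and its line at row 239 (columns 246–310). The jaws straddle it.

```bash
python3 - <<'E'
from h import *
np.set_printoptions(precision=4,suppress=True)
e=unproj('w4',[(233,197.5),(322,197.5)],.054);l=unproj('w4',[(246,239.3),(310,238.7)],.054)
print(e,l)
p=np.load('pics/w4.npz')['pose']
u=(l.mean(0)-e.mean(0)); u/=np.linalg.norm(u); print(np.degrees(np.arctan2(u[1],u[0])))
for q in (e,l): g=q[1]-q[0]; print(np.degrees(np.arctan2(-g[0],g[1])))
o=ctrl.observe(); Rm=R.from_quat(o['tcp_rot']).as_matrix()
for tab in (l.mean(0)-.009*u, e.mean(0)+.021*u):
  tab[2]=.046; print(tab,'tool cm',Rm.T@(tab-o['position'])*100)
print(o['position'],Rm)
E
```

```text
[[0.4045 0.1262 0.054 ]
 [0.4022 0.1847 0.054 ]] [[0.4343 0.135  0.054 ]
 [0.4321 0.1789 0.054 ]]
2.926542835627942
2.221075920099417
2.7958288629592496
[0.4242 0.1565 0.046 ] tool cm [0.1786 0.2311 8.7586]
[0.4243 0.1565 0.046 ] tool cm [0.1788 0.2444 8.7586]
[0.4222 0.1547 0.1336] [[-0.0386  0.9993 -0.0024]
 [ 0.9993  0.0386 -0.0012]
 [-0.0011 -0.0025 -1.    ]]
```

Emit:
{"op": "send_rows", "data": {
  "targets": [
    [0.1,0.1,1.5,0,0,0,0],
    [0.1,0.1,2.0,0,0,0,0],
    [0,0,2.0,0,0,0,0],
    [0,0,1.5,0,0,0,0],
    [0,0,1.0,0,0,0,0],
    [0,0,0.7,0,0,0,0],
    [0,0,0,0,0,0,0],
    [0,0,0,0,0,0,0.15],
    [0,0,0,0,0,0,0.2],
    [0,0,0,0,0,0,0.25]
  ]
}}

```text
time_s: 10.27
position: [0.4269, 0.1582, 0.0476]
tcp_rot: [0.693, 0.721, 0.001, 0.0]
contact_force: [0.3, -0.1, 0.1]
width: 0.749
```

Emit:
{"op": "send_rows", "data": {
  "targets": [
    [0,0,0,0,0,0,0.28],
    [0,0,0,0,0,0,0.31],
    [0,0,0,0,0,0,0.34],
    [0,0,0,0,0,0,0.38],
    [0,0,0,0,0,0,0.45],
    [0,0,0,0,0,0,0.6],
    [0,0,0,0,0,0,0.8]
  ]
}}

```text
time_s: 10.85
position: [0.4268, 0.158, 0.0477]
tcp_rot: [0.693, 0.721, 0.001, 0.0]
contact_force: [-1.8, -1.2, 5.8]
width: 0.681
```

Emit:
{"op": "send_rows", "data": {
  "targets": [
    [0,0,-0.05,0,0,0,1],
    [0,0,-0.05,0,0,0,1],
    [0,0,-0.1,0,0,0,1],
    [0,0,-0.2,0,0,0,1],
    [0,0,-0.4,0,0,0,1],
    [0,0,-0.6,0,0,0,1],
    [0,0,-1.0,0,0,0,1],
    [0,0,-1.0,0,0,0,1],
    [0,0,-1.0,0,0,0,1],
    [0,0,-1.0,0,0,0,1],
    [0,0,-0.5,0,0,0,1],
    [0,0,0,0,0,0,1]
  ]
}}

```text
time_s: 11.85
position: [0.427, 0.1583, 0.1072]
tcp_rot: [0.693, 0.721, 0.002, 0.0]
contact_force: [-0.1, -0.2, -1.1]
width: 0.682
```

```bash
python3 - <<'E'
from h import *
p=shot('wrist','w5');o=ctrl.observe();print(o['position'],o['tcp_rot'],o['contact_force'],o['torque'],o['width'])
s=shot('side','s5')
a=cv2.convertScaleAbs(p[:,:,::-1],alpha=1.5)[120:420,130:430]; b=cv2.convertScaleAbs(s[:,:,::-1],alpha=1.5)
c=proj('s5',[[o['position'][0]+.05,o['position'][1],o['position'][2]]])[0].astype(int); print(c)
y0,x0=np.clip(c[1]-75,0,270),np.clip(c[0]-100,0,360)
b=cv2.resize(b[y0:y0+150,x0:x0+200],(500,375)); b=cv2.copyMakeBorder(b,0,0,0,0,0)
H=np.zeros((375,800,3),np.uint8); H[:300,:300]=a; H[:,300:]=b; cv2.imwrite('pics/w5b.png',H); print(x0,y0)
E
```

```text
[0.42654136 0.15798153 0.10643465] [6.93445229e-01 7.20509014e-01 6.88801893e-04 6.22751966e-06] [ 0.45626559 -0.7037555  -1.40391746] [-0.026335    0.06514556 -0.02985566] 0.68369212343033
[285 221]
185 146
```

View pics/w5b.png

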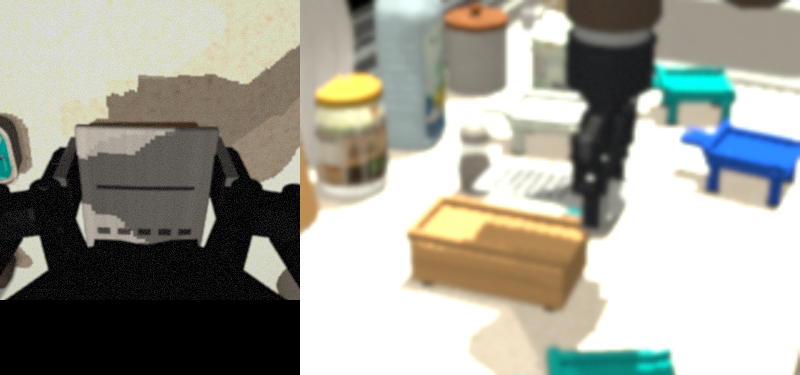

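The insert is held and lifted clear of the tray. In the wrist crop its end is at row 126 and its line at row 187. I'll measure the in-hand pose, including pitch.

```bash
python3 - <<'E'
from h import *
np.set_printoptions(precision=4,suppress=True)
from scipy.optimize import least_squares
o=ctrl.observe(); Rm=R.from_quat(o['tcp_rot']).as_matrix()
uv=np.array([(209,247.3),(347.3,246),(227,307),(324,307.8)])
print(unproj('w5',uv,.1128))
# plate model: points in insert frame, top
M=np.array([(-.07,-.03,.004),(-.07,.03,.004),(-.04,-.022,.004),(-.04,.022,.004)])
def f(q):
    X=R.from_euler('ZYX',q[3:]).apply(M)+q[:3]
    return (proj('w5',X)-uv).ravel()
s=least_squares(f,[.4755,.16,.109,.04,0,0],x_scale=[.01,.01,.01,.1,.1,.1])
print(s.x[:3],np.degrees(s.x[3:]),s.fun)
print('tool x yaw',np.degrees(np.arctan2(Rm[1,0],Rm[0,0]))-90, o['position'])
E
```

```text
[[0.4042 0.1308 0.1128]
 [0.4015 0.1871 0.1128]
 [0.4341 0.1373 0.1128]
 [0.4329 0.1808 0.1128]]
[0.4759 0.1595 0.1103] [ 0.2737 -6.3388 -3.9655] [-0.8668 -1.136  -0.0768  0.9187  1.276   0.9592 -0.2967 -0.7243]
tool x yaw 2.1816209062707372 [0.4262 0.1577 0.1059]
```

In hand, the plate looks level with its centre about 46.6 mm ahead of the TCP. I'll raise it and go to a side viewpoint for a near look at the slicer.

Emit:
{"op": "send_rows", "data": {
  "targets": [
    [0,0,-1.2,0,0,0,1],
    [0,0,-2.3,0,0,0,1],
    [0,0,-2.3,0,0,0,1],
    [-1.0,0.6,-2.3,0,0,0,1],
    [-1.5,0.9,-2.3,0,0,-1.0,1],
    [-1.5,0.9,-2.0,0,0,-1.4,1],
    [-1.5,0.9,-1.2,0,0,-1.5,1],
    [-1.5,0.9,-0.6,0,0,-1.5,1],
    [-1.5,0.9,0,0,0,-1.0,1],
    [-1.0,0.6,0,0,0,-0.4,1],
    [-0.5,0.2,0,0,0,0,1],
    [0,0,0,0,0,0,1]
  ]
}}

```text
time_s: 12.95
position: [0.4939, 0.0626, 0.2468]
tcp_rot: [0.65, 0.76, -0.001, -0.001]
contact_force: [-0.7, -0.0, -1.3]
width: 0.683
```

```bash
python3 - <<'E'
from h import *
p=shot('wrist','w6');o=ctrl.observe();print(o['position'],o['tcp_rot'],o['contact_force'],o['width'])
cv2.imwrite('pics/w6b.png',cv2.convertScaleAbs(cv2.resize(p[170:380,10:290,::-1],(800,600),interpolation=cv2.INTER_CUBIC),alpha=1.4))
E
```

```text
[0.49359121 0.06311405 0.24694132] [ 6.49970123e-01  7.59959016e-01 -8.83350858e-04 -5.94173322e-04] [ 0.01665656  0.10929271 -0.9375852 ] 0.6800983893210523
```

View pics/w6b.png

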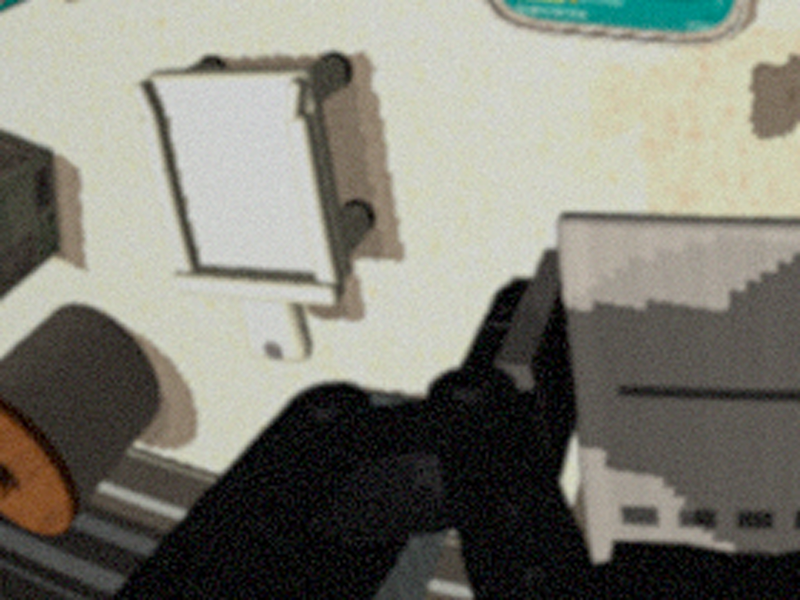

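The slicer is visible: stop foot from about (200,269) to (318,281), the inner foot of the -y rail from about (175,140) to (196,262), and the open edge at about row 73 in the crop.

```bash
python3 - <<'E'
from h import *
np.set_printoptions(precision=4,suppress=True)
S=lambda p:[(x*.35+10-.3,y*.35+170-.3) for x,y in p]
print('stop foot',unproj('w6',S([(200,269),(318,281)]),.045))
print('-y rail foot',unproj('w6',S([(175,140),(196,262)]),.045))
print('+y rail top',unproj('w6',S([(308,120),(328,275)]),.054))
print('open',unproj('w6',S([(158,77),(293,71)]),.045))
# overlay of model
def model(o,yaw):
    c,s=np.cos(yaw),np.sin(yaw); T=lambda P:np.c_[o[0]+c*P[:,0]-s*P[:,1],o[1]+s*P[:,0]+c*P[:,1],P[:,2]]
    L=[]
    for z,k in((.045,0),(.054,1)):
        for sg in(1,-1): L.append((T(np.array([[-.004,sg*.0335,z],[.07,sg*.0335,z]])),k))
    L.append((T(np.array([[.07,-.0335,.045],[.07,.0335,.045]])),0));L.append((T(np.array([[.07,-.0335,.058],[.07,.0335,.058]])),1))
    L.append((T(np.array([[-.02,-.0335,.045],[-.02,.0335,.045]])),0))
    return L
tiles=[]
for f,x0,y0,w,h in(('w6',50,180,90,110),('top0',320,150,60,73)):
    im=cv2.convertScaleAbs(cv2.imread(f'pics/{f}.png')[y0:y0+h,x0:x0+w],alpha=1.4); k=400/w
    im=cv2.resize(im,(400,488),interpolation=cv2.INTER_CUBIC)
    for P,c in model((.564,-.151),np.radians(9)):
        q=(proj(f,P)-[x0,y0]+.5)*k-.5; q=q.astype(int); cv2.line(im,tuple(map(int,q[0])),tuple(map(int,q[1])),[(0,0,255),(0,160,0)][c],1)
    tiles.append(im)
cv2.imwrite('pics/ov.png',np.hstack(tiles))
E
```

```text
stop foot [[ 0.6424 -0.1747  0.045 ]
 [ 0.6339 -0.1109  0.045 ]]
-y rail foot [[ 0.579  -0.1815  0.045 ]
 [ 0.6391 -0.1766  0.045 ]]
+y rail top [[ 0.5542 -0.1078  0.054 ]
 [ 0.6236 -0.1013  0.054 ]]
open [[ 0.551  -0.1888  0.045 ]
 [ 0.5382 -0.1191  0.045 ]]
```

View pics/ov.png

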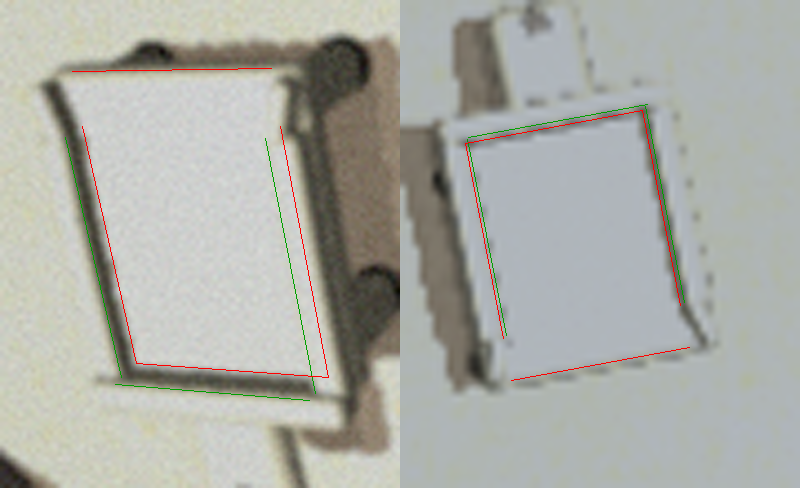

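The overlay fits within about 1.5 mm, giving origin ≈ (0.5645, -0.1515) and yaw 9°. I'll carry the plate above the bed, 12 mm short of home, and descend part way.

Emit:
{"op": "send_rows", "data": {
  "targets": [
    [-1.0,-0.1,0,0,0,0,1],
    [-2.0,-0.2,0,0,0,0,1],
    [-2.3,-0.2,0,0,0,0,1],
    [-2.3,-0.2,0,0,0,0,1],
    [-2.3,-0.2,0,0,0,0,1],
    [-2.3,-0.2,0,0,0,0,1],
    [-2.3,-0.2,0,0,0,0,1],
    [-2.3,-0.2,0,0,0,0,1],
    [-2.3,-0.2,0,0,0,0,1],
    [-2.0,-0.2,0.5,0,0,0,1],
    [-1.0,-0.2,1.5,0,0,0,1],
    [-0.2,0,2.0,0,0,0,1]
  ]
}}

```text
time_s: 14.0
position: [0.5086, -0.1616, 0.2088]
tcp_rot: [0.65, 0.76, 0.001, 0.002]
contact_force: [-0.1, 0.7, -1.5]
width: 0.676
```

Emit:
{"op": "send_rows", "data": {
  "targets": [
    [0,0,2.3,0,0,0,1],
    [0,0,2.3,0,0,0,1],
    [0,0,2.3,0,0,0,1],
    [0,0,2.3,0,0,0,1],
    [0,0,1.5,0,0,0,1],
    [0,0,0.8,0,0,0,1],
    [0,0,0,0,0,0,1],
    [0,0,0,0,0,0,1]
  ]
}}

```text
time_s: 14.67
position: [0.5084, -0.16, 0.0933]
tcp_rot: [0.649, 0.761, -0.0, 0.0]
contact_force: [0.4, 0.3, -0.2]
width: 0.681
```

```bash
python3 - <<'E'
from h import *
np.set_printoptions(precision=4,suppress=True)
s=shot('side','s7');p=shot('wrist','w7');o=ctrl.observe();print(o['position'],o['tcp_rot'],o['contact_force'],o['width'])
Rm=R.from_quat(o['tcp_rot']).as_matrix()
y=np.radians(9);tgt=np.array([.5645,-.1515,0])-.0586*np.array([np.cos(y),np.sin(y),0]);tgt[2]=.0427
print('to go cm',Rm.T@(tgt-o['position'])*100,'yaw',np.degrees(np.arctan2(Rm[1,0],Rm[0,0]))-90)
c=proj('s7',[[.56,-.15,.06]])[0].astype(int);print(c)
x0,y0=c[0]-60,c[1]-45
a=cv2.convertScaleAbs(cv2.resize(s[y0:y0+90,x0:x0+120,::-1],(480,360),interpolation=cv2.INTER_CUBIC),alpha=1.4)
b=cv2.convertScaleAbs(p[120:420,115:435,::-1],alpha=1.4)
H=np.zeros((360,800,3),np.uint8);H[:,:480]=a;H[:300,480:]=b;cv2.imwrite('pics/s7b.png',H)
E
```

```text
[ 0.5091 -0.1601  0.0942] [0.6492 0.7606 0.0007 0.0011] [-0.1699  0.8195 -1.5192] 0.681586837841056
to go cm [-0.0161 -0.2658  5.1501] yaw 9.031410529195341
[295 187]
```

View pics/s7b.png

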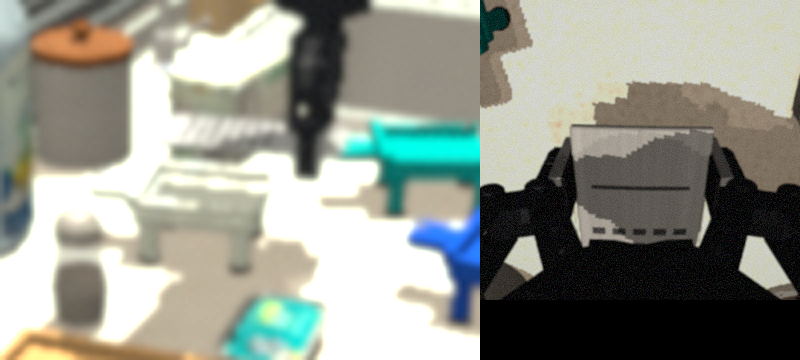

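The plate looks level over the slicer and the lateral error is small. I'll shift back 2.5 mm and descend.

Emit:
{"op": "send_rows", "data": {
  "targets": [
    [0,-0.1,0.6,0,0,0,1],
    [0,-0.15,1.0,0,0,0,1],
    [0,0,1.0,0,0,0,1],
    [0,0,0.6,0,0,0,1],
    [0,0,0.3,0,0,0,1],
    [0,0,0.1,0,0,0,1],
    [0,0,0.05,0,0,0,1],
    [0,0,0.05,0,0,0,1],
    [0,0,0.05,0,0,0,1],
    [0,0,0.05,0,0,0,1],
    [0,0,0.05,0,0,0,1],
    [0,0,0.05,0,0,0,1]
  ]
}}

```text
time_s: 15.77
position: [0.5058, -0.1605, 0.0541]
tcp_rot: [0.649, 0.76, 0.0, 0.0]
contact_force: [-0.4, -0.6, -1.6]
width: 0.685
```

Emit:
{"op": "send_rows", "data": {
  "targets": [
    [0,0,0.04,0,0,0,1],
    [0,0,0.04,0,0,0,1],
    [0,0,0.04,0,0,0,1],
    [0,0,0.04,0,0,0,1],
    [0,0,0.04,0,0,0,1]
  ]
}}

```text
time_s: 16.18
position: [0.5057, -0.1605, 0.0519]
tcp_rot: [0.649, 0.76, 0.0, 0.0]
contact_force: [0.6, -0.2, -1.5]
width: 0.678
```

Emit:
{"op": "send_rows", "data": {
  "targets": [
    [0,0,0.03,0,0,0,1],
    [0,0,0.03,0,0,0,1],
    [0,0,0.03,0,0,0,1],
    [0,0,0.03,0,0,0,1]
  ]
}}

```text
time_s: 16.52
position: [0.5057, -0.1605, 0.0507]
tcp_rot: [0.649, 0.76, -0.0, -0.0]
contact_force: [0.6, -0.5, -0.9]
width: 0.682
```

Emit:
{"op": "send_rows", "data": {
  "targets": [
    [0,0,0.03,0,0,0,1],
    [0,0,0.03,0,0,0,1],
    [0,0,0.03,0,0,0,1],
    [0,0,0.03,0,0,0,1],
    [0,0,0.03,0,0,0,1],
    [0,0,0.03,0,0,0,1]
  ]
}}

```text
time_s: 17.02
position: [0.5057, -0.1605, 0.0489]
tcp_rot: [0.649, 0.76, 0.0, 0.0]
contact_force: [0.7, 0.3, -0.2]
width: 0.682
```

Emit:
{"op": "send_rows", "data": {
  "targets": [
    [0,0,0.03,0,0,0,1],
    [0,0,0.03,0,0,0,1],
    [0,0,0.03,0,0,0,1],
    [0,0,0.03,0,0,0,1],
    [0,0,0.03,0,0,0,1],
    [0,0,0.03,0,0,0,1]
  ]
}}

```text
time_s: 17.52
position: [0.5057, -0.1605, 0.0471]
tcp_rot: [0.649, 0.76, 0.0, 0.0]
contact_force: [0.1, 0.4, -1.0]
width: 0.683
```

Emit:
{"op": "send_rows", "data": {
  "targets": [
    [0,0,0.03,0,0,0,1],
    [0,0,0.03,0,0,0,1],
    [0,0,0.03,0,0,0,1],
    [0,0,0.03,0,0,0,1]
  ]
}}

```text
time_s: 17.85
position: [0.5057, -0.1605, 0.0459]
tcp_rot: [0.649, 0.76, 0.0, -0.0]
contact_force: [-1.5, -0.2, -0.4]
width: 0.68
```

Emit:
{"op": "send_rows", "data": {
  "targets": [
    [0,0,0.03,0,0,0,1],
    [0,0,0.03,0,0,0,1],
    [0,0,0.03,0,0,0,1],
    [0,0,0.03,0,0,0,1]
  ]
}}

```text
time_s: 18.18
position: [0.5056, -0.1605, 0.0447]
tcp_rot: [0.649, 0.76, -0.0, -0.0]
contact_force: [0.3, 0.5, -0.9]
width: 0.681
```

Emit:
{"op": "send_rows", "data": {
  "targets": [
    [0,0,0.03,0,0,0,1],
    [0,0,0.03,0,0,0,1],
    [0,0,0.03,0,0,0,1]
  ]
}}

```text
time_s: 18.43
position: [0.5057, -0.1605, 0.0438]
tcp_rot: [0.649, 0.76, 0.0, 0.0]
contact_force: [0.0, 0.0, -1.2]
width: 0.681
```

Emit:
{"op": "send_rows", "data": {
  "targets": [
    [0,0,0.02,0,0,0,1],
    [0,0,0.02,0,0,0,1],
    [0,0,0.02,0,0,0,1]
  ]
}}

```text
time_s: 18.68
position: [0.5057, -0.1605, 0.0433]
tcp_rot: [0.649, 0.76, 0.0, 0.0]
contact_force: [-0.3, 0.3, -0.4]
width: 0.683
```

Emit:
{"op": "send_rows", "data": {
  "targets": [
    [0,0,0.02,0,0,0,1],
    [0,0,0.02,0,0,0,1]
  ]
}}

```text
time_s: 18.85
position: [0.5058, -0.1605, 0.043]
tcp_rot: [0.649, 0.76, 0.0, 0.0]
contact_force: [-1.0, -0.4, 1.3]
width: 0.681
```

Emit:
{"op": "send_rows", "data": {
  "targets": [
    [0,0,0.02,0,0,0,1],
    [0,0,0.02,0,0,0,1]
  ]
}}

```text
time_s: 19.02
position: [0.5058, -0.1605, 0.0427]
tcp_rot: [0.649, 0.76, 0.0, 0.0]
contact_force: [-0.7, 0.1, 1.8]
width: 0.68
```

Emit:
{"op": "send_rows", "data": {
  "targets": [
    [0,0,0.02,0,0,0,1],
    [0,0,0,0,0,0,1]
  ]
}}

```text
time_s: 19.18
position: [0.5058, -0.1605, 0.0425]
tcp_rot: [0.649, 0.76, 0.0, 0.0]
contact_force: [-1.1, 0.1, 3.7]
width: 0.682
```

The plate touched the bed at the expected height, so now I'll push it home gently.

Emit:
{"op": "send_rows", "data": {
  "targets": [
    [0,0.05,0,0,0,0,1],
    [0,0.1,0,0,0,0,1],
    [0,0.1,0,0,0,0,1],
    [0,0.1,0,0,0,0,1],
    [0,0.1,0,0,0,0,1]
  ]
}}

```text
time_s: 19.6
position: [0.5103, -0.1598, 0.0424]
tcp_rot: [0.649, 0.76, 0.0, 0.0]
contact_force: [-2.8, 0.0, 4.7]
width: 0.683
```

Emit:
{"op": "send_rows", "data": {
  "targets": [
    [0,0.08,0,0,0,0,1],
    [0,0.08,0,0,0,0,1],
    [0,0.08,0,0,0,0,1],
    [0,0.05,0,0,0,0,1]
  ]
}}

```text
time_s: 19.93
position: [0.5132, -0.1593, 0.0424]
tcp_rot: [0.649, 0.76, 0.0, 0.0]
contact_force: [-2.1, -0.7, 5.2]
width: 0.685
```

Emit:
{"op": "send_rows", "data": {
  "targets": [
    [0,0.05,0,0,0,0,1],
    [0,0.05,0,0,0,0,1],
    [0,0.05,0,0,0,0,1]
  ]
}}

```text
time_s: 20.18
position: [0.5146, -0.1591, 0.0424]
tcp_rot: [0.649, 0.76, -0.0, 0.0]
contact_force: [-2.0, -0.0, 6.5]
width: 0.681
```

Emit:
{"op": "send_rows", "data": {
  "targets": [
    [0,0.03,-0.02,0,0,0,1],
    [0,0.03,0,0,0,0,1],
    [0,0.03,0,0,0,0,1],
    [0,0.03,0,0,0,0,1]
  ]
}}

```text
time_s: 20.52
position: [0.5157, -0.1589, 0.0426]
tcp_rot: [0.649, 0.76, -0.0, 0.0]
contact_force: [-2.5, -0.5, 5.9]
width: 0.68
```

Emit:
{"op": "send_rows", "data": {
  "targets": [
    [0,0.03,0,0,0,0,1],
    [0,0.03,0,0,0,0,1],
    [0,0.03,0,0,0,0,1]
  ]
}}

```text
time_s: 20.77
position: [0.5166, -0.1588, 0.0426]
tcp_rot: [0.649, 0.76, -0.0, 0.0]
contact_force: [-2.2, 0.1, 5.3]
width: 0.68
```

Emit:
{"op": "send_rows", "data": {
  "targets": [
    [0,0.03,0,0,0,0,1],
    [0,0.03,0,0,0,0,1],
    [0,0.03,0,0,0,0,1]
  ]
}}

```text
time_s: 21.02
position: [0.5174, -0.1587, 0.0426]
tcp_rot: [0.649, 0.76, -0.0, 0.0]
contact_force: [-1.4, -0.3, 5.7]
width: 0.682
```

Emit:
{"op": "send_rows", "data": {
  "targets": [
    [0,0.03,0,0,0,0,1],
    [0,0.03,0,0,0,0,1],
    [0,0.03,0,0,0,0,1]
  ]
}}

```text
time_s: 21.27
position: [0.5178, -0.1586, 0.0426]
tcp_rot: [0.649, 0.76, -0.0, -0.0]
contact_force: [-4.4, -0.8, 6.8]
width: 0.677
```

Emit:
{"op": "send_rows", "data": {
  "targets": [
    [0,0.03,0,0,0,0,1],
    [0,0.03,0,0,0,0,1]
  ]
}}

```text
time_s: 21.43
position: [0.5178, -0.1586, 0.0426]
tcp_rot: [0.649, 0.76, -0.001, -0.001]
contact_force: [-4.7, -1.9, 7.5]
width: 0.682
```

Emit:
{"op": "send_rows", "data": {
  "targets": [
    [0,0.03,0,0,0,0,1],
    [0,0.03,0,0,0,0,1]
  ]
}}

```text
time_s: 21.6
position: [0.5179, -0.1586, 0.0425]
tcp_rot: [0.65, 0.76, -0.001, -0.001]
contact_force: [-5.0, -0.9, 9.5]
width: 0.685
```

It stalled at the stop: TCP x holds at 0.518 while the push force rises to 5 N. I'll relax the load, then open and withdraw.

Emit:
{"op": "send_rows", "data": {
  "targets": [
    [0,-0.02,-0.03,0,0,0,1],
    [0,-0.02,-0.03,0,0,0,1],
    [0,0,0,0,0,0,1]
  ]
}}

```text
time_s: 21.85
position: [0.5179, -0.1586, 0.0427]
tcp_rot: [0.65, 0.76, -0.001, -0.001]
contact_force: [-3.6, -1.4, 5.2]
width: 0.681
```

Emit:
{"op": "send_rows", "data": {
  "targets": [
    [0,0,0,0,0,0,0.3],
    [0,0,0,0,0,0,0.25],
    [0,0,0,0,0,0,0.2],
    [0,0,0,0,0,0,0.1],
    [0,0,0,0,0,0,0],
    [0,0,0,0,0,0,0],
    [0,0,0,0,0,0,0],
    [0,0,0,0,0,0,0]
  ]
}}

```text
time_s: 22.52
position: [0.5192, -0.1583, 0.043]
tcp_rot: [0.649, 0.76, 0.0, 0.0]
contact_force: [-0.1, -0.3, 0.1]
width: 0.998
```

```bash
python3 - <<'E'
from h import *
o=ctrl.observe();print(o['position'],o['contact_force'],o['width'])
E
```

```text
[ 0.51922565 -0.1582848   0.04299027] [-0.06039626 -0.3245751   0.13567299] 0.998118284195141
```

Emit:
{"op": "send_rows", "data": {
  "targets": [
    [0,0,-0.3,0,0,0,0],
    [0,0,-0.8,0,0,0,0],
    [0,0,-2.0,0,0,0,0],
    [0,0,-3.0,0,0,0,0],
    [0,0,-3.0,0,0,0,0],
    [0,0,-3.0,0,0,0,0],
    [0,-1.0,-2.0,0,0,0,0],
    [0,-1.0,-1.0,0,0,0,0],
    [0,0,0,0,0,0,0],
    [0,0,0,0,0,0,0]
  ]
}}

```text
time_s: 23.35
position: [0.4985, -0.1614, 0.194]
tcp_rot: [0.65, 0.76, 0.0, -0.0]
contact_force: [-0.2, 0.8, 0.2]
width: 1.001
```

```bash
python3 - <<'E'
from h import *
np.set_printoptions(precision=4,suppress=True)
p=shot('wrist','w8');t=shot('top','t8');o=ctrl.observe();print(o['time_s'],o['position'],o['contact_force'])
c=proj('w8',[[.55,-.153,.05]])[0].astype(int); print(c)
x0,y0=c[0]-75,c[1]-95
a=cv2.convertScaleAbs(cv2.resize(p[y0:y0+225,x0:x0+150,::-1],(400,600),interpolation=cv2.INTER_CUBIC),alpha=1.4); print(x0,y0)
b=cv2.convertScaleAbs(cv2.resize(t[135:255,310:390,::-1],(400,600),interpolation=cv2.INTER_CUBIC),alpha=1.4)
cv2.imwrite('pics/w8b.png',np.hstack([a,b]))
E
```

```text
23.45 [ 0.4985 -0.1614  0.1926] [-0.1766 -0.7173 -0.184 ]
[275 249]
200 154
```

View pics/w8b.png

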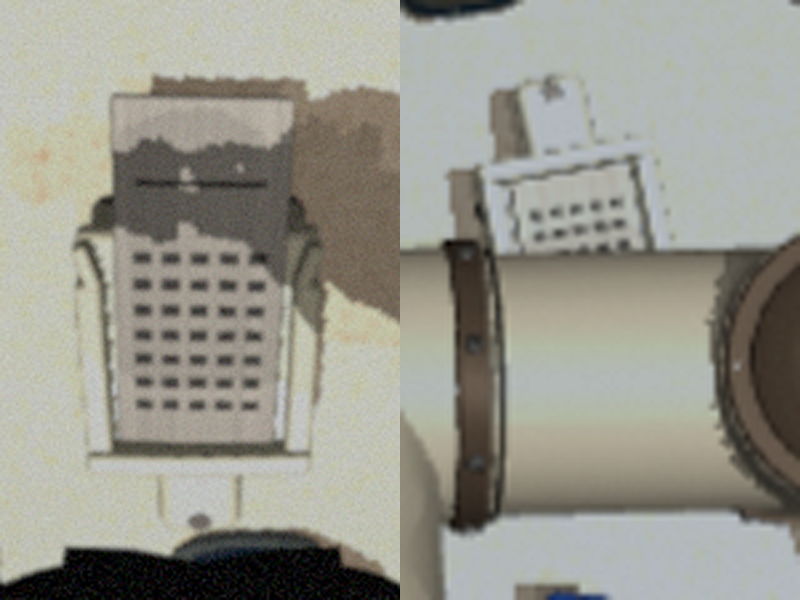

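The insert lies true between the rails with its end against the stop face: plate end at crop row 443, directly at the dark band. I'll run one numeric check before handing in.

```bash
python3 - <<'E'
from h import *
np.set_printoptions(precision=4,suppress=True)
S=lambda p:[(x*.375+200-.3,y*.375+154-.3) for x,y in p]
a=unproj('w8',S([(112,97),(294,97),(136,184),(267,184),(117,442),(276,443)]),.049)
st=unproj('w8',S([(90,457),(310,459)]),.058)
r=unproj('w8',S([(107,300),(115,440),(299,300),(287,440)]),.054)
c,s=np.cos(np.radians(9)),np.sin(np.radians(9)); M=np.array([[c,s],[-s,c]])
f=lambda P:(P[:,:2]-[.5645,-.1515])@M.T*1000
print('insert end,line,front (slicer mm)\n',f(a)); print('stop top\n',f(st)); print('rail inner tops\n',f(r))
E
```

```text
insert end,line,front (slicer mm)
 [[-70.9268 -28.2973]
 [-70.8899  30.5023]
 [-40.6858 -21.2854]
 [-40.6627  22.45  ]
 [ 68.8324 -32.6027]
 [ 69.2363  29.5848]]
stop top
 [[ 69.4731 -42.3329]
 [ 70.4483  42.145 ]]
rail inner tops
 [[  1.0539 -32.3914]
 [ 63.7894 -32.6938]
 [  1.0913  34.5204]
 [ 63.7768  33.2287]]
```

```bash
python3 - <<'E'
from h import *
print(ctrl.close_job()); o=ctrl.observe(); print(o['time_s'],o['contact_force'])
E
```

```text
the job is handed in; nothing more can be done
None
the job is handed in; nothing more can be done
```

The insert is in the slicer, pushed home against the stop and released, and I handed the job in at about 23.5 s of the 64 s. No verdict was reported.

- **Tray:** I pressed with about 9 N at most and slid the insert until it stuck out by about 44 mm. Then I pinched it at the tab and lifted it clear.
- **Slicer:** It touched the bed at the expected height. I pushed it 12 mm until it stalled at the stop, with about 5 N along the push and up to 9.5 N vertically. Then I relaxed the load, opened the jaws and rose clear.
- **Last check (wrist picture):** The insert sits about 0.8 mm from nominal home, within about 1 mm sideways, and true to within about 1°. The tool read no contact force.
- **Uncertain:** Level was judged only from that picture and the contact height. A fit of the plate's tilt while it was in the jaws was too ill-conditioned to use; it gave about 6°, which the pictures did not bear out.
- **Other things in the scene:** I saw no contact with them, but did not measure their positions again at the end. The last top view was partly hidden by the arm.

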